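Set the recessed lamp knob on the print-viewing console

ROBOT

A 6-joint arm with a two-finger parallel gripper is mounted at the origin on the work surface. World frame = base frame: x ahead of the robot, y to its left, z up, the work surface at z = 0. Lengths are in m, angles in rad, forces in N, time in s.
With the tool pointing down it reaches from about 0.35 to 0.775 m from the base axis. Payload 7.3 kg.
Tool frame: the origin (TCP) lies at the very end of the fingers, on their centre line; the grasp point (between the pads) lies 19 mm behind it; z points along the fingers, y is the line along which they close (so a half turn about z gives the same grasp; the last joint's range is limited). The gripper opens to 92 mm and grips with 3 to 60 N. Pads are 19 mm wide; open, the fingers measure 130 mm over their backs; the gripper's body (75 mm by 190 mm) begins 47 mm behind the grasp point.
Start: joints at [0.973, 0.342, 1.524, -0, 1.275, -0.146], TCP at [0.229, 0.472, 0.205] pointing down, gripper open.
Joint ranges: [-2.53, 2.53], [-0.77, 2.02], [0.04, 2.7], [-1, 4.14], [0.28, 2.66], [-3.11, 3.11]. Speed limits (rad/s): [2.57, 2.57, 3.14, 3.14, 3.14, 3.14].

INTERFACE

Orientations are given as [roll, pitch, yaw] about the fixed x, y, z axes, in that order (R = Rz(yaw) Ry(pitch) Rx(roll)).
In Python, from cell import robot gives the robot as it stands. The module is installed in compiled form; this text tells all that it offers.
- The arm moves only by the tool arm_command, never from a script. Its argument "moves" is a list of rows, each a list of 3 entries, a list of its own where there are three numbers: the shift along the tool's x, y, z in m, then the turn, a rotation vector about the tool's x, y, z in rad, then the finger opening in m, from 0 to 0.0918. In form: [[[dx, dy, dz], [ax, ay, az], claw], ...]. A call has exactly 5 rows; each row is the pose to reach, as a shift and turn from the pose commanded when the call began, along the tool's axes at that moment; what a row does not reach only later rows make up. A row lasts 1/10 s, in which the tool goes at most 50 mm and 8.59 degrees, less where a joint would pass 70% of its speed; a pose out of reach is approached as far as the arm can. A call with a gripper value outside its range is refused whole. The fingers move at their own pace and stop on an object; "squeeze" is the grip in N (left out, the last holds). Time passes only in rows, so rows that repeat a pose let the fingers close, or fill a call up. It gives the time, the measured TCP pose, the force, the opening and the grip force at its end, in the units of the state.
- robot.observe(): the state, without advancing time (a new reading comes with each control period).
- robot.read_camera(name): name is "side" or "top"; returns the picture (400x640x3 uint8, red, green, blue); there is no depth.
- robot.camera_model(name): a dict with "fx", "fy", "cx", "cy" (pixels), "R" (3x3) and "t" (3): a world point X has camera coordinates R X + t. Camera axes: x right, y down, z forward; pixel columns grow to the right and rows downward; lengths in m; the calibration is good to about 2 mm. A picture is of the moment at which its call begins. camera_model takes no time and is no camera call.
- robot.hand_in(): hands the job in; it is judged then, once.
The state is a dict: "time": time; "qpos": joint angles; "qvel": joint speeds; "joint_efforts": joint torques, N m; "tool_pos": TCP position; "tool_rot": TCP orientation; "contact_force": force on the tool from outside, world axes, zero at the start; "torque": the same for the moment, N m; "opening": finger opening in m; "grip_force": force on a finger pad.
Only numpy, scipy, OpenCV 4.12 (cv2) and the standard library are available. Lean on these libraries where they do the work, as an engineer would, in place of code of your own. Each camera call takes 0.05 s, during which the arm holds its last target. There are 200 camera calls.

TASK

Get the eraser off the console and onto the table, slide the clear cover fully open, and turn the blue knob sunk in the well until the white end of its fin points at the orange dot (not the green one). Then slide the cover fully shut again, leaving the knob set, and leave the magnifier, the jar, the ink tin and the tape roll where they stand.

Things in the scene. Friction and masses are not known exactly. Their poses are not given: they have to be found in the camera images.
- console: Grey instrument box fixed to the table, 180 x 180 mm, flat deck 60 mm above the table. Origin on the table; in its own axes the box spans x -60 to +120 and y -90 to +90 mm; only position and yaw vary. Well mouth at x 0, y -40; cover lane at y 0 to +79. A milky light plate lies flush at x +68 to +112. At x -60 the deck drops straight to the table.
- well (a point): Centre of the mouth of the round well, on the knob's axis, 60 mm above the table; axes as the console's. The well is 68 mm in diameter and 40 mm deep (floor 20 mm above the table).
- knob (a joint): Knob angle (rad) about its vertical axis, counter-clockwise from above positive; at 0 the white end points along the console's -y, so it points at console yaw - pi/2 + this value. Stops at -2.7 and +2.7; stays where it is left (friction about 0.03 N m).
- pointer (a point): White end of the fin of the blue knob, at its top edge: 16 mm from the axis, 50.5 mm above the table. Its x axis is the way the white end points, z up. The fin is 32 mm long (its x), 10 mm thick (its y), 27 mm tall, centred on a flat disc 34 mm wide whose top is 23.5 mm above the table. Free to the well's wall: 29 mm at each flat side, 18 mm at each end. Top: white pointing half, blue other half.
- cover (a joint): Travel (m) of the clear cover along the console's +y: 0 fully shut over the well, 0.078 fully open with the well all free. It slides with about 1.2 N of friction and stays where it is left; a thing lying in the lane jams it against the stop bar.
- rib (a point): Middle of the top edge of the cover's black rib, 82 mm above the table. The cover is a clear plate 80 x 80 x 4 mm, its top 67 mm above the table, centred on the well when shut. The rib stands along its console +y edge, 64 mm long (console x), 10 mm thick (console y), 15 mm tall; this point is 35 mm towards +y from the plate's centre. Push the rib from either side to slide the cover.
- orange_dot: Orange round button, 12 mm in diameter and 2 mm thick, fixed on the deck 45 to 48 mm from the knob's axis, on the near or the far side of the well. Origin at the centre of its underside. The knob's white end is to point at it.
- green_dot: Green round button of the same size, fixed on the deck at the other side of the well: not the target.
- eraser: Loose eraser, white with a pink end, 22 (its x) x 46 (its y) x 13 mm, 25 g, lying flat on the deck in the cover's lane at any yaw. Origin at the centre of its underside.
- loupe: Black stand magnifier, loose, 52 mm in diameter and 82 mm tall, standing on the table on the robot's side of the well. Origin at the centre of its underside.
- jar: Green glass jar with a brown lid, loose, 84 mm in diameter and 119 mm tall, standing on the table beside the console at its -y side. Origin at the centre of its underside.
- ink_tin: Flat dark ink-pad tin, loose, 70 x 100 x 16 mm, on the table beyond the console's +y side. Origin at the centre of its underside.
- tape: Yellow tape roll lying flat, loose, 60 mm in diameter and 19 mm high, on the table to the robot's left. Origin at the centre of its underside.
- stop (a point): Middle of the top of the fixed stop bar that ends the cover's lane: 70 mm above the table, at console x 0, y +83. The bar is 8 mm thick (console y), 96 mm long (console x) and 10 mm high above the deck. The lane has no side walls; its two dark grooves are flush, only looks.
Things that resemble listed ones, but are neither listed nor needed, are in the scene too. There is more than one size of the eraser; the job needs the largest.

How it is judged:
On the way, in this order (a step that is already met when the one before it is completed fails the run):
1. the cover is slid open (at least 70 of its 78 mm) (value of joint cover above 0.07 m), for 0.2 s.
2. with the cover open, the knob's white end points at the orange dot (value of joint cover above 0.066 m and y of orange_dot in the frame of pointer between -0.006 and 0.006 m and x of orange_dot in the frame of pointer above 0 m), for 0.3 s.
At the end, for the whole second after the job is handed in: The cover is shut to within 5 mm, the line along the knob's white end passes within 6 mm of the orange dot's centre (about 7 degrees), and the eraser lies still off the console, its origin lower than 45 mm and more than 45 mm from the well's axis (value of joint cover below 0.005 m and y of orange_dot in the frame of pointer between -0.006 and 0.006 m and x of orange_dot in the frame of pointer above 0 m and height (world z) of eraser below 0.045 m and linear speed of eraser below 0.02 m/s and horizontal distance between eraser and well above 0.045 m); the robot touches nothing.
It fails at once if the magnifier is knocked over or shifted by more than 30 mm (angle between loupe's own z axis and vertical above 0.5 rad or distance of loupe from where it was at the start of the episode above 0.03 m).
It fails at once if the jar is knocked over or shifted by more than 30 mm (angle between jar's own z axis and vertical above 0.5 rad or distance of jar from where it was at the start of the episode above 0.03 m).
It fails at once if the ink tin or the tape roll is shifted by more than 30 mm (distance of any of ink_tin, tape from where it was at the start of the episode above 0.03 m).
It also fails if it takes over 72 s, if anything falls off the work surface, if the arm or the gripper's body presses on something with over 40 N, if the wrist force passes 120 N, or if a joint passes its speed limit or range.

## Working session

There is one attempt and no reset: what is moved stays moved. The work goes in short steps, Python scripts to look and compute and a tool call to move; the robot and the scene stay as the last step left them, time stands still between calls to the robot, and variables do not carry over. Pictures are saved under pics/ and viewed, at most 10 in all, crops included, and the job is handed in when it is done.

Besides the shell and the picture viewer there is one more tool, called after ">>>" as name([rows], argument=value, ...), one row to a line, values as JSON. arm_command: Moves the arm, as the interface text tells. Its arguments: {"type":"object","properties":{"moves":{"type":"array"},"squeeze":{"type":"number"}},"required":["moves"]}

```bash
mkdir -p pics; cat > h.py <<'E'
import numpy as np, cv2
from cell import robot
def shot(n,f=None):
    im=robot.read_camera(n)
    if f: cv2.imwrite('pics/'+f,im[:,:,::-1])
    return im
def ray(n,u,v,z):
    m=robot.camera_model(n);R=np.array(m['R']);t=np.array(m['t'])
    c=-R.T@t;d=R.T@np.array([(u-m['cx'])/m['fx'],(v-m['cy'])/m['fy'],1])
    return c+d*(z-c[2])/d[2]
def proj(n,X):
    m=robot.camera_model(n);p=np.array(m['R'])@np.array(X)+np.array(m['t'])
    return m['fx']*p[0]/p[2]+m['cx'],m['fy']*p[1]/p[2]+m['cy']
E
python3 - <<'E'
from h import *
shot('top','t0.png');shot('side','s0.png')
for n in('top','side'):
    m=robot.camera_model(n);print(n,m['fx'],-np.array(m['R']).T@np.array(m['t']),np.round(m['R'],2).tolist())
s=robot.observe();print(s['time'],s['tool_pos'],s['tool_rot'],s['opening'])
E
```

```text
top 453.02593780032896 [0.31985975 0.0229745  0.89892615] [[-0.02, -1.0, 0.0], [-0.97, 0.02, -0.22], [0.22, -0.0, -0.97]]
side 438.13833119695164 [ 0.21313805 -0.61396039  0.69824353] [[0.92, -0.39, 0.01], [-0.25, -0.61, -0.75], [0.3, 0.69, -0.66]]
0.1 [0.22896956 0.4719958  0.20420682] [-3.14019352e+00 -2.10313104e-04  2.68975193e+00] 0.0919139336883919
```

View pics/t0.png

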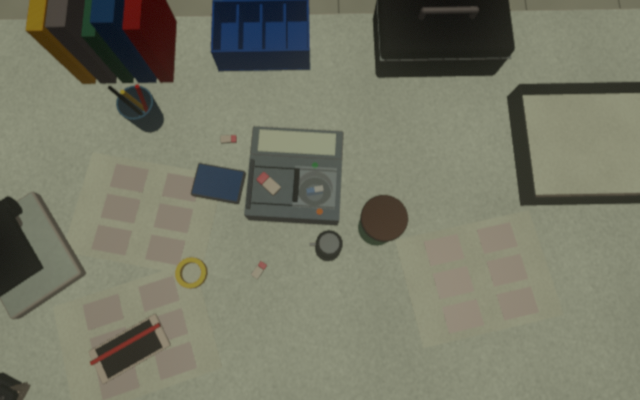

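View pics/s0.png

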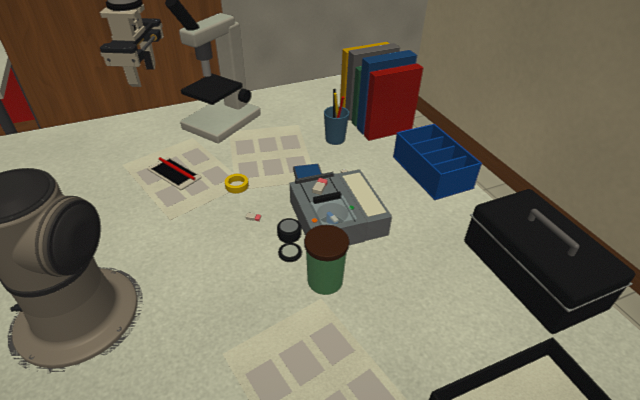

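Top view: the console spans about (247–343, 127–222), the rib is at (296,185), the orange dot at (319,211) on the near side and the green dot at (316,164). The erasers are at (269,184) on the deck, (229,139) on the table and (260,270) on the table. The deck one looks largest and lies in the lane, so it fits; I'll confirm it in a crop. The magnifier is at (328,243), the jar at (383,218), the tin at (218,183) and the tape at (191,272).

```bash
python3 - <<'E'
from h import *
im=shot('top')
c=im[115:285,210:410];cv2.imwrite('pics/c0.png',cv2.resize(c,None,fx=3.5,fy=3.5,interpolation=cv2.INTER_CUBIC)[:,:,::-1])
hsv=cv2.cvtColor(im,cv2.COLOR_RGB2HSV)
def blobs(mask,z,name,amin=4):
    n,l,s,ce=cv2.connectedComponentsWithStats(mask.astype(np.uint8))
    for i in range(1,n):
        if s[i,4]>=amin and 200<ce[i,0]<420 and 110<ce[i,1]<290: print(name,s[i,4],ce[i].round(1),ray('top',*ce[i],z)[:2].round(4))
H,S,V=[hsv[...,i].astype(int) for i in range(3)]
blobs((H>5)&(H<16)&(S>150)&(V>90),.062,'orange')
blobs((H>45)&(H<75)&(S>110)&(V>60),.062,'green')
blobs((H>165)|(H<5)&(S>60)&(V>120),.073,'pink')
blobs((H>100)&(H<120)&(S>110),.05,'blue')
blobs((V<45),.082,'black',20)
for p in [(328,243)]: print(ray('top',*p,.082))
E
```

```text
orange 20 [319.  211.1] [0.4841 0.0086]
green 5 [314.8 164.4] [0.5759 0.0148]
pink 20 [233.2 138.5] [0.6274 0.1712]
pink 72 [262.2 177.3] [0.5489 0.1147]
pink 20 [261.9 264.9] [0.3848 0.1142]
[ 0.42113221 -0.00599987  0.082     ]
```

View pics/c0.png

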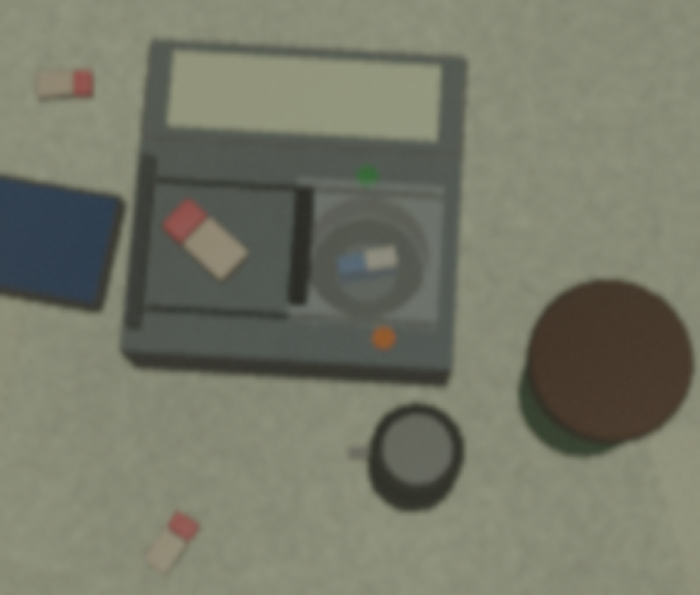

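The crop confirms that the deck eraser at crop (206,239) is the largest: about 75 px long against about 50 px for the two table ones. The fin lies at crop (342,265)→(397,257) with its white end to the right, and the orange dot is at (384,338).

```bash
cat >> h.py <<'E'
def cons():
    px=[(152,41),(466,57),(450,371),(125,351)]
    W=np.array([ray('top',210+a/3.5,115+b/3.5,.06)[:2] for a,b in px])
    L=np.array([(.12,.09),(.12,-.09),(-.06,-.09),(-.06,.09)])
    lc=L.mean(0);wc=W.mean(0);A=(L-lc).T@(W-wc);th=np.arctan2(A[0,1]-A[1,0],A[0,0]+A[1,1])
    R=np.array([[np.cos(th),-np.sin(th)],[np.sin(th),np.cos(th)]]);t=wc-R@lc
    return R,t,th,np.abs(W-(L@R.T+t)).max()
E
python3 - <<'E'
from h import *
R,t,th,e=cons();print('console',t,th,e)
q=lambda a,b,z:ray('top',210+a/3.5,115+b/3.5,z)[:2]
l=lambda p:(R.T@(p-t)).round(4)
w=R@[0,-.04]+t;print('well',w, 'stop',R@[0,.083]+t)
for n,a,b,z in [('rib1',304,188,.082),('rib2',298,303,.082),('er',206,239,.073),('erp',177,212,.073),('erw',235,265,.073),('blue',339,265,.05),('white',398,257,.05),('orange',384,338,.062),('green',368,175,.062),('loupe',417,450,.082),('jar',611,361,.119)]:
    p=q(a,b,z);print(n,p.round(4),'local',l(p))
o=q(384,338,.062)-w;print('target dir world',np.arctan2(o[1],o[0]),'knob',np.arctan2(o[1],o[0])-th+np.pi/2,np.hypot(*o))
E
```

```text
console [0.53092142 0.055039  ] -0.07621670398910918 0.002617787975204955
well [0.5278757  0.01515512] stop [0.53724128 0.13779804]
rib1 [0.5619 0.0488] local [ 0.0314 -0.0038]
rib2 [0.4989 0.0527] local [-0.0318 -0.0048]
er [0.537  0.1021] local [0.0025 0.0474]
erp [0.5524 0.1179] local [0.0166 0.0643]
erw [0.5223 0.0866] local [-0.011   0.0308]
blue [0.5269 0.031 ] local [-0.0022 -0.0242]
white [ 0.5309 -0.0016] local [ 0.0042 -0.0565]
orange [0.4832 0.0074] local [-0.044  -0.0512]
green [0.5747 0.0142] local [ 0.0467 -0.0374]
loupe [ 0.4201 -0.008 ] local [-0.1057 -0.0713]
jar [ 0.4583 -0.1047] local [-0.0603 -0.1648]
target dir world -2.9688426976276285 knob -1.3218296668436227 0.04538827072872865
```

```bash
cat >> h.py <<'E'
def plan(s,targets):
    """s,targets: (x,y,z,yaw[,claw,rows]) tool down; prints rows per call"""
    rows=[];p=np.array(s[:4],float)
    for t in targets:
        g=np.array(t[:4],float);n=t[5] if len(t)>5 else 0
        n=max(n,int(np.ceil(np.linalg.norm(g[:3]-p[:3])/.045)),int(np.ceil(abs(g[3]-p[3])/.145)))
        rows+=[(*(p+(g-p)*(i+1)/n),t[4]) for i in range(n)];p=g
    while len(rows)%5: rows.append(rows[-1])
    b=np.array(s[:4],float)
    for k in range(0,len(rows),5):
        c=[]
        for r in rows[k:k+5]:
            d=np.array(r[:3])-b[:3];C,S=np.cos(b[3]),np.sin(b[3])
            c.append('[[%.3f,%.3f,%.3f],[0,0,%.3f],%.3f]'%(C*d[0]+S*d[1],S*d[0]-C*d[1],-d[2],b[3]-r[3],r[4]))
        print('['+','.join(c)+']');b=np.array(rows[k+4][:4])
def now(): 
    s=robot.observe();return [*s['tool_pos'],s['tool_rot'][2]]
def W(x,y): R,t,th,e=cons();return R@[x,y]+t
E
python3 - <<'E'
from h import *
plan([.229,.472,.205,2.69],[(.537,.102,.16,.805,.036),(.537,.102,.12,.805,.036)])
E
```

```text
[[[-0.034,-0.015,0.003],[0,0,0.145],0.036],[[-0.067,-0.031,0.007],[0,0,0.290],0.036],[[-0.101,-0.046,0.010],[0,0,0.435],0.036],[[-0.135,-0.061,0.014],[0,0,0.580],0.036],[[-0.169,-0.076,0.017],[0,0,0.725],0.036]]
[[[-0.035,0.011,0.003],[0,0,0.145],0.036],[[-0.071,0.022,0.007],[0,0,0.290],0.036],[[-0.106,0.033,0.010],[0,0,0.435],0.036],[[-0.142,0.044,0.014],[0,0,0.580],0.036],[[-0.177,0.055,0.017],[0,0,0.725],0.036]]
[[[-0.019,0.032,0.003],[0,0,0.145],0.036],[[-0.038,0.063,0.007],[0,0,0.290],0.036],[[-0.058,0.095,0.010],[0,0,0.435],0.036],[[-0.058,0.095,0.050],[0,0,0.435],0.036],[[-0.058,0.095,0.050],[0,0,0.435],0.036]]
```

>>> arm_command([
  [[-0.034, -0.015, 0.003], [0, 0, 0.145], 0.036],
  [[-0.067, -0.031, 0.007], [0, 0, 0.29], 0.036],
  [[-0.101, -0.046, 0.01], [0, 0, 0.435], 0.036],
  [[-0.135, -0.061, 0.014], [0, 0, 0.58], 0.036],
  [[-0.169, -0.076, 0.017], [0, 0, 0.725], 0.036],
], squeeze=12)

```text
time: 0.65
tool_pos: [0.3486, 0.3289, 0.1875]
tool_rot: [-3.141, 0.0, 1.959]
contact_force: [-0.4, 0.4, -1.0]
opening: 0.0565
grip_force: 0.0
```

>>> arm_command([
  [[-0.035, 0.011, 0.003], [0, 0, 0.145], 0.036],
  [[-0.071, 0.022, 0.007], [0, 0, 0.29], 0.036],
  [[-0.106, 0.033, 0.01], [0, 0, 0.435], 0.036],
  [[-0.142, 0.044, 0.014], [0, 0, 0.58], 0.036],
  [[-0.177, 0.055, 0.017], [0, 0, 0.725], 0.036],
])

```text
time: 1.15
tool_pos: [0.4674, 0.1864, 0.1704]
tool_rot: [-3.141, 0.0, 1.234]
contact_force: [0.9, 0.2, -0.3]
opening: 0.0357
grip_force: 0.0
```

>>> arm_command([
  [[-0.019, 0.032, 0.003], [0, 0, 0.145], 0.036],
  [[-0.038, 0.063, 0.007], [0, 0, 0.29], 0.036],
  [[-0.058, 0.095, 0.01], [0, 0, 0.435], 0.036],
  [[-0.058, 0.095, 0.05], [0, 0, 0.435], 0.036],
  [[-0.058, 0.095, 0.05], [0, 0, 0.435], 0.036],
])

```text
time: 1.65
tool_pos: [0.5348, 0.101, 0.1164]
tool_rot: [-3.135, 0.007, 0.803]
contact_force: [-0.9, 0.6, 0.2]
opening: 0.0359
grip_force: 0.0
```

```bash
python3 - <<'E'
from h import *
print(np.round(now(),4))
im=shot('side');c=im[140:290,240:420];cv2.imwrite('pics/s1.png',cv2.resize(c,None,fx=4,fy=4,interpolation=cv2.INTER_CUBIC)[:,:,::-1])
hsv=cv2.cvtColor(im,cv2.COLOR_RGB2HSV)
for p in [(.537,.102,.073),(.5524,.1179,.073),(.5223,.0866,.073)]: u=proj('side',p);print((u[0]-240)*4,(u[1]-140)*4)
E
```

```text
[0.5348 0.101  0.1164 0.803 ]
317.73296752853435 173.49771371620398
331.0808322033972 151.42482912666196
304.75570868024306 195.4467523503223
```

View pics/s1.png

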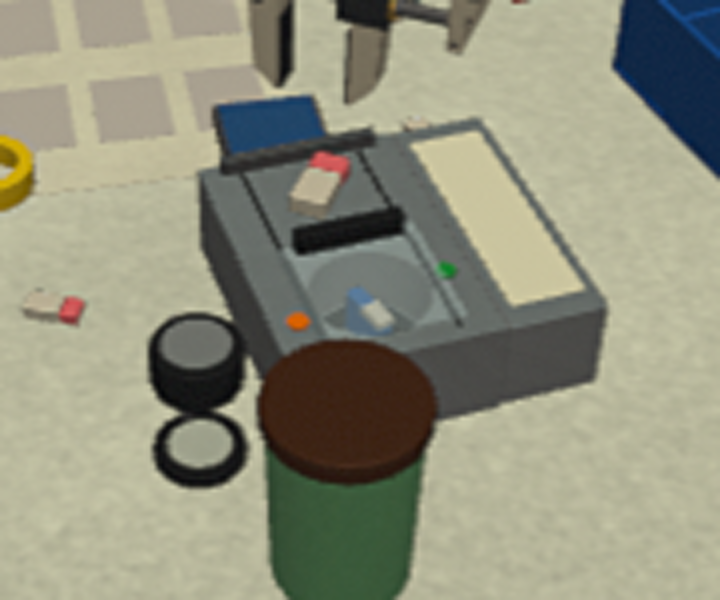

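The side crop shows the eraser top centre at (320,180), against (318,173) predicted from the top view, so the two views agree. The fingers hang above and behind it; next I descend.

>>> arm_command([
  [[0.002, 0.001, 0.015], [0, 0, 0], 0.036],
  [[0.002, 0.001, 0.03], [0, 0, 0], 0.036],
  [[0.002, 0.001, 0.04], [0, 0, 0], 0.036],
  [[0.002, 0.001, 0.045], [0, 0, 0], 0.036],
  [[0.002, 0.001, 0.045], [0, 0, 0], 0.036],
])

```text
time: 2.2
tool_pos: [0.5397, 0.1033, 0.0761]
tool_rot: [-3.141, 0.0, 0.806]
contact_force: [-0.6, -0.6, 0.6]
opening: 0.0364
grip_force: 0.0
```

>>> arm_command([
  [[-0.003, -0.001, 0.005], [0, 0, 0], 0.036],
  [[-0.003, -0.001, 0.01], [0, 0, 0], 0.036],
  [[-0.003, -0.001, 0.013], [0, 0, 0], 0.036],
  [[-0.003, -0.001, 0.013], [0, 0, 0], 0.0],
  [[-0.003, -0.001, 0.013], [0, 0, 0], 0.0],
])

```text
time: 2.7
tool_pos: [0.5372, 0.1014, 0.0628]
tool_rot: [-3.142, -0.0, 0.805]
contact_force: [0.4, 0.3, -0.4]
opening: 0.0243
grip_force: 0.0
```

>>> arm_command([
  [[0, 0, 0], [0, 0, 0], 0],
  [[0, 0, 0], [0, 0, 0], 0],
  [[0, 0, 0], [0, 0, 0], 0],
  [[0, 0, -0.02], [0, 0, 0], 0],
  [[0, 0, -0.05], [0, 0, 0], 0],
])

```text
time: 3.2
tool_pos: [0.5357, 0.1013, 0.1118]
tool_rot: [-3.139, 0.003, 0.805]
contact_force: [0.6, -0.1, 1.6]
opening: 0.0002
grip_force: 0.0
```

```bash
python3 - <<'E'
from h import *
print(ray('top',191,272,.019),ray('top',260,270,.01))
plan([.537,.102,.113,.805],[(.537,.102,.135,.805,0),(.43,.115,.12,.805,0),(.43,.115,.03,.805,0,3),(.43,.115,.03,.805,0,2)])
E
```

```text
[0.37798906 0.25612861 0.019     ] [0.37995474 0.12477984 0.01      ]
[[[0.000,0.000,-0.022],[0,0,0.000],0.000],[[-0.022,-0.029,-0.017],[0,0,0.000],0.000],[[-0.043,-0.057,-0.012],[0,0,0.000],0.000],[[-0.065,-0.086,-0.007],[0,0,0.000],0.000],[[-0.065,-0.086,0.023],[0,0,0.000],0.000]]
[[[0.000,0.000,0.030],[0,0,0.000],0.000],[[0.000,0.000,0.060],[0,0,0.000],0.000],[[0.000,0.000,0.060],[0,0,0.000],0.000],[[0.000,0.000,0.060],[0,0,0.000],0.000],[[0.000,0.000,0.060],[0,0,0.000],0.000]]
```

The grip closed empty, so I'm looking again.

```bash
python3 - <<'E'
from h import *
a=shot('top')[115:285,210:410];b=shot('side')[110:280,240:420]
f=lambda i:cv2.resize(i,(400,int(400*i.shape[0]/i.shape[1])),interpolation=cv2.INTER_CUBIC)
a,b=f(a),f(b);o=np.zeros((380,800,3),np.uint8);o[:len(a),:400]=a;o[:len(b),400:]=b
cv2.imwrite('pics/m1.png',o[:,:,::-1])
E
```

```text
(no output)
```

View pics/m1.png

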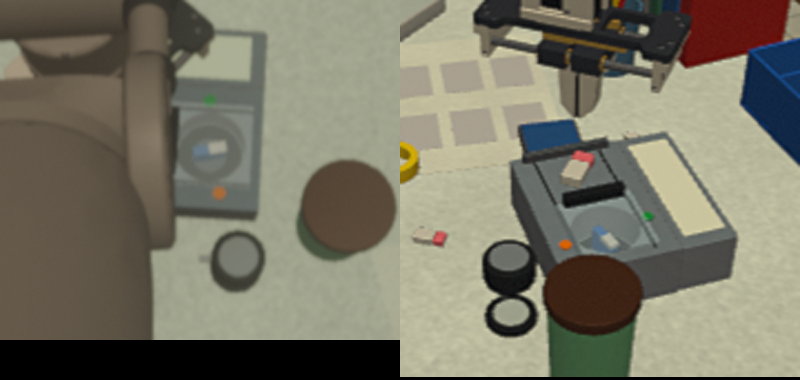

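The eraser is still at about its old spot, crop (577,167) in the side half, and the closed fingertips at (577,115) are above it. I'll measure it once more and retry lower, checking the grip before lifting.

```bash
python3 - <<'E'
from h import *
print(np.round(now(),4), proj('side',now()[:3]))
im=shot('side');hsv=cv2.cvtColor(im,cv2.COLOR_RGB2HSV).astype(int);H,S,V=hsv[...,0],hsv[...,1],hsv[...,2]
m=(((H>165)|(H<8))&(S>100)&(V>100)); w=(S<60)&(V>150)
for k,mm in(('pink',m),('white',w)):
    n,l,s,ce=cv2.connectedComponentsWithStats(mm.astype(np.uint8))
    for i in range(1,n):
        if s[i,4]>5 and 290<ce[i,0]<345 and 165<ce[i,1]<205: print(k,s[i],ce[i],ray('side',*ce[i],.073 if k=='pink' else .072))
E
```

```text
[0.5396 0.1016 0.1165 0.8049] (np.float64(320.8976261117031), np.float64(167.87240534122986))
pink [318 178   9   7  42] [322.30952381 180.38095238] [0.54757082 0.10962611 0.073     ]
white [313 182  12   9  74] [318.45945946 186.09459459] [0.53149869 0.09488971 0.072     ]
```

>>> arm_command([
  [[0, 0, 0], [0, 0, 0], 0.036],
  [[0, 0, 0], [0, 0, 0], 0.036],
  [[0, 0, 0], [0, 0, 0], 0.036],
  [[0, 0, 0], [0, 0, 0], 0.036],
  [[0, 0, 0], [0, 0, 0], 0.036],
], squeeze=25)

```text
time: 3.85
tool_pos: [0.5369, 0.1014, 0.1124]
tool_rot: [-3.141, 0.0, 0.805]
contact_force: [1.3, -0.1, -0.2]
opening: 0.0342
grip_force: 0.0
```

The white and pink centroids put the eraser at about (0.537, 0.100), unmoved. In the pictures the fingertips sit about 5 px higher than the reported TCP, so I'll descend by touch to find the true deck height.

>>> arm_command([
  [[0, 0, 0.015], [0, 0, 0], 0.036],
  [[0, 0, 0.03], [0, 0, 0], 0.036],
  [[0, 0, 0.042], [0, 0, 0], 0.036],
  [[0, 0, 0.05], [0, 0, 0], 0.036],
  [[0, 0, 0.05], [0, 0, 0], 0.036],
])

```text
time: 4.35
tool_pos: [0.5364, 0.1014, 0.0617]
tool_rot: [-3.14, 0.002, 0.805]
contact_force: [0.5, 0.5, -0.4]
opening: 0.0361
grip_force: 0.0
```

>>> arm_command([
  [[0, 0, 0], [0, 0, 0], 0.036],
  [[0, 0, 0.001], [0, 0, 0], 0.036],
  [[0, 0, 0.001], [0, 0, 0], 0.036],
  [[0, 0, 0.002], [0, 0, 0], 0.036],
  [[0, 0, 0.002], [0, 0, 0], 0.036],
])

```text
time: 4.85
tool_pos: [0.5371, 0.1014, 0.0609]
tool_rot: [3.141, -0.0, 0.805]
contact_force: [0.5, 0.2, -0.4]
opening: 0.0358
grip_force: 0.0
```

>>> arm_command([
  [[0, 0, 0.001], [0, 0, 0], 0.036],
  [[0, 0, 0.001], [0, 0, 0], 0.036],
  [[0, 0, 0.002], [0, 0, 0], 0.036],
  [[0, 0, 0.002], [0, 0, 0], 0.036],
  [[0, 0, 0.002], [0, 0, 0], 0.036],
])

```text
time: 5.35
tool_pos: [0.5371, 0.1014, 0.0588]
tool_rot: [-3.141, -0.0, 0.805]
contact_force: [-0.8, -1.0, -0.7]
opening: 0.036
grip_force: 0.0
```

>>> arm_command([
  [[0, 0, 0.001], [0, 0, 0], 0.036],
  [[0, 0, 0.001], [0, 0, 0], 0.036],
  [[0, 0, 0.002], [0, 0, 0], 0.036],
  [[0, 0, 0.002], [0, 0, 0], 0.036],
  [[0, 0, 0.002], [0, 0, 0], 0.036],
])

```text
time: 5.85
tool_pos: [0.5371, 0.1015, 0.0568]
tool_rot: [-3.141, -0.0, 0.805]
contact_force: [0.1, 0.8, 0.0]
opening: 0.0362
grip_force: 0.0
```

>>> arm_command([
  [[0, 0, 0.001], [0, 0, 0], 0.036],
  [[0, 0, 0.001], [0, 0, 0], 0.036],
  [[0, 0, 0.002], [0, 0, 0], 0.036],
  [[0, 0, 0.002], [0, 0, 0], 0.036],
  [[0, 0, 0.002], [0, 0, 0], 0.036],
])

```text
time: 6.35
tool_pos: [0.5371, 0.1014, 0.0548]
tool_rot: [-3.142, -0.0, 0.805]
contact_force: [-0.3, 0.8, -0.8]
opening: 0.0362
grip_force: 0.0
```

>>> arm_command([
  [[0, 0, 0.001], [0, 0, 0], 0.036],
  [[0, 0, 0.001], [0, 0, 0], 0.036],
  [[0, 0, 0.002], [0, 0, 0], 0.036],
  [[0, 0, 0.002], [0, 0, 0], 0.036],
  [[0, 0, 0.002], [0, 0, 0], 0.036],
])

```text
time: 6.85
tool_pos: [0.5371, 0.1014, 0.0528]
tool_rot: [-3.142, 0.0, 0.805]
contact_force: [-1.1, 0.1, -0.3]
opening: 0.0361
grip_force: 0.0
```

>>> arm_command([
  [[0, 0, 0], [0, 0, 0], 0],
  [[0, 0, 0], [0, 0, 0], 0],
  [[0, 0, 0], [0, 0, 0], 0],
  [[0, 0, 0], [0, 0, 0], 0],
  [[0, 0, 0], [0, 0, 0], 0],
])

```text
time: 7.35
tool_pos: [0.5371, 0.1014, 0.0528]
tool_rot: [-3.142, -0.0, 0.805]
contact_force: [0.9, -0.1, -0.2]
opening: 0.0018
grip_force: 0.0
```

```bash
python3 - <<'E'
from h import *
b=shot('side');s=robot.observe();print(s['tool_pos'],s['qpos'],proj('side',s['tool_pos']))
c=b[90:240,240:420];cv2.imwrite('pics/m2.png',cv2.resize(c,None,fx=4,fy=4,interpolation=cv2.INTER_CUBIC)[:,:,::-1])
E
```

```text
[0.53711222 0.1014474  0.05282561] [4.63850653e-02 5.46625642e-01 1.65890323e+00 1.21380026e-04
 9.36007310e-01 8.12330360e-01] (np.float64(319.42600944258504), np.float64(190.31530311295683))
```

View pics/m2.png

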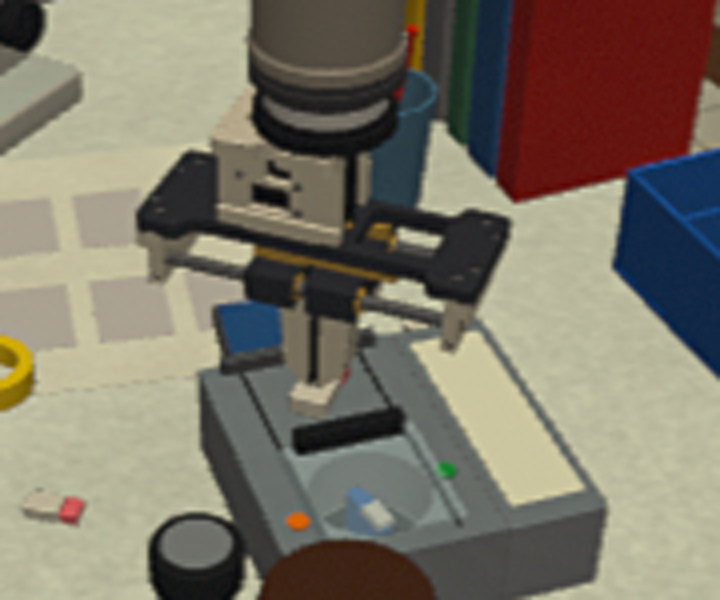

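The closed fingertips, at about crop (315,380), rest just above the eraser top: the real tips sit about 15–19 mm higher than the reported TCP z. I'll open, go lower and feel for the deck.

>>> arm_command([
  [[0, 0, 0], [0, 0, 0], 0.036],
  [[0, 0, 0], [0, 0, 0], 0.036],
  [[0, 0, 0], [0, 0, 0], 0.036],
  [[0, 0, 0], [0, 0, 0], 0.036],
  [[0, 0, 0], [0, 0, 0], 0.036],
])

```text
time: 7.9
tool_pos: [0.5371, 0.1014, 0.0528]
tool_rot: [-3.142, -0.0, 0.805]
contact_force: [-0.0, 0.6, 0.7]
opening: 0.0342
grip_force: 0.0
```

>>> arm_command([
  [[0, 0, 0.001], [0, 0, 0], 0.036],
  [[0, 0, 0.002], [0, 0, 0], 0.036],
  [[0, 0, 0.003], [0, 0, 0], 0.036],
  [[0, 0, 0.004], [0, 0, 0], 0.036],
  [[0, 0, 0.004], [0, 0, 0], 0.036],
])

```text
time: 8.4
tool_pos: [0.537, 0.1014, 0.0486]
tool_rot: [-3.141, 0.0, 0.805]
contact_force: [-0.5, 0.2, -0.3]
opening: 0.0365
grip_force: 0.0
```

>>> arm_command([
  [[0, 0, 0.001], [0, 0, 0], 0.036],
  [[0, 0, 0.001], [0, 0, 0], 0.036],
  [[0, 0, 0.002], [0, 0, 0], 0.036],
  [[0, 0, 0.002], [0, 0, 0], 0.036],
  [[0, 0, 0.002], [0, 0, 0], 0.036],
])

```text
time: 8.9
tool_pos: [0.5371, 0.1014, 0.0468]
tool_rot: [3.142, -0.0, 0.805]
contact_force: [-0.4, -0.5, -0.0]
opening: 0.036
grip_force: 0.0
```

>>> arm_command([
  [[0, 0, 0.001], [0, 0, 0], 0.036],
  [[0, 0, 0.001], [0, 0, 0], 0.036],
  [[0, 0, 0.002], [0, 0, 0], 0.036],
  [[0, 0, 0.002], [0, 0, 0], 0.036],
  [[0, 0, 0.002], [0, 0, 0], 0.036],
])

```text
time: 9.4
tool_pos: [0.5371, 0.1014, 0.0448]
tool_rot: [-3.142, -0.0, 0.805]
contact_force: [0.6, 0.0, 0.0]
opening: 0.0362
grip_force: 0.0
```

>>> arm_command([
  [[0, 0, 0.001], [0, 0, 0], 0.036],
  [[0, 0, 0.001], [0, 0, 0], 0.036],
  [[0, 0, 0.002], [0, 0, 0], 0.036],
  [[0, 0, 0.002], [0, 0, 0], 0.036],
  [[0, 0, 0.002], [0, 0, 0], 0.036],
])

```text
time: 9.9
tool_pos: [0.5371, 0.1014, 0.0428]
tool_rot: [-3.142, -0.0, 0.805]
contact_force: [0.0, -0.0, 0.9]
opening: 0.0357
grip_force: 0.0
```

>>> arm_command([
  [[0, 0, 0.0005], [0, 0, 0], 0.036],
  [[0, 0, 0.001], [0, 0, 0], 0.036],
  [[0, 0, 0.001], [0, 0, 0], 0.036],
  [[0, 0, 0.001], [0, 0, 0], 0.036],
  [[0, 0, 0.001], [0, 0, 0], 0.036],
])

```text
time: 10.4
tool_pos: [0.5371, 0.1015, 0.0418]
tool_rot: [-3.142, -0.0, 0.805]
contact_force: [0.0, 0.3, -0.3]
opening: 0.036
grip_force: 0.0
```

>>> arm_command([
  [[0, 0, 0.0005], [0, 0, 0], 0.036],
  [[0, 0, 0.001], [0, 0, 0], 0.036],
  [[0, 0, 0.001], [0, 0, 0], 0.036],
  [[0, 0, 0.001], [0, 0, 0], 0.036],
  [[0, 0, 0.001], [0, 0, 0], 0.036],
])

```text
time: 10.9
tool_pos: [0.5371, 0.1014, 0.0408]
tool_rot: [-3.142, -0.0, 0.805]
contact_force: [0.4, -0.5, 0.4]
opening: 0.036
grip_force: 0.0
```

>>> arm_command([
  [[0, 0, 0], [0, 0, 0], 0],
  [[0, 0, 0], [0, 0, 0], 0],
  [[0, 0, 0], [0, 0, 0], 0],
  [[0, 0, 0], [0, 0, 0], 0],
  [[0, 0, 0], [0, 0, 0], 0],
], squeeze=15)

```text
time: 11.4
tool_pos: [0.5371, 0.1014, 0.0408]
tool_rot: [3.142, -0.0, 0.805]
contact_force: [-0.0, 0.5, 0.5]
opening: 0.022
grip_force: 15.0
```

Gripped at 22 mm with 15 N, so the tips are about 20 mm above the reported TCP. I'll use that offset from here on. Now I carry it to the table.

```bash
python3 - <<'E'
from h import *
plan([.537,.1014,.041,.805],[(.537,.1014,.101,.805,0,3),(.43,.115,.101,.805,0),(.43,.115,.012,.805,0,4),(.43,.115,.012,.805,0,2)])
E
```

```text
[[[0.000,0.000,-0.020],[0,0,0.000],0.000],[[0.000,0.000,-0.040],[0,0,0.000],0.000],[[0.000,0.000,-0.060],[0,0,0.000],0.000],[[-0.021,-0.029,-0.060],[0,0,0.000],0.000],[[-0.043,-0.058,-0.060],[0,0,0.000],0.000]]
[[[-0.021,-0.029,-0.000],[0,0,0.000],0.000],[[-0.021,-0.029,0.022],[0,0,0.000],0.000],[[-0.021,-0.029,0.045],[0,0,0.000],0.000],[[-0.021,-0.029,0.067],[0,0,0.000],0.000],[[-0.021,-0.029,0.089],[0,0,0.000],0.000]]
[[[0.000,0.000,-0.000],[0,0,0.000],0.000],[[0.000,0.000,-0.000],[0,0,0.000],0.000],[[0.000,0.000,-0.000],[0,0,0.000],0.000],[[0.000,0.000,-0.000],[0,0,0.000],0.000],[[0.000,0.000,-0.000],[0,0,0.000],0.000]]
```

>>> arm_command([
  [[0, 0, -0.02], [0, 0, 0], 0],
  [[0, 0, -0.04], [0, 0, 0], 0],
  [[0, 0, -0.06], [0, 0, 0], 0],
  [[-0.021, -0.029, -0.06], [0, 0, 0], 0],
  [[-0.043, -0.058, -0.06], [0, 0, 0], 0],
])

```text
time: 11.9
tool_pos: [0.4654, 0.1106, 0.1012]
tool_rot: [3.14, -0.001, 0.804]
contact_force: [-0.6, -0.4, -0.3]
opening: 0.0218
grip_force: 15.0
```

>>> arm_command([
  [[-0.021, -0.029, 0], [0, 0, 0], 0],
  [[-0.021, -0.029, 0.022], [0, 0, 0], 0],
  [[-0.021, -0.029, 0.045], [0, 0, 0], 0],
  [[-0.021, -0.029, 0.067], [0, 0, 0], 0],
  [[-0.021, -0.029, 0.09], [0, 0, 0], 0],
])

```text
time: 12.4
tool_pos: [0.4303, 0.1157, 0.0103]
tool_rot: [3.141, -0.001, 0.805]
contact_force: [-0.5, 0.2, 0.0]
opening: 0.0221
grip_force: 15.0
```

>>> arm_command([
  [[0, 0, 0.005], [0, 0, 0], 0],
  [[0, 0, 0.005], [0, 0, 0], 0],
  [[0, 0, 0.005], [0, 0, 0], 0.045],
  [[0, 0, 0.005], [0, 0, 0], 0.045],
  [[0, 0, 0.005], [0, 0, 0], 0.045],
])

```text
time: 12.9
tool_pos: [0.4307, 0.1157, 0.0067]
tool_rot: [3.14, -0.001, 0.805]
contact_force: [-0.8, -0.4, 0.5]
opening: 0.041
grip_force: 0.0
```

```bash
python3 - <<'E'
from h import *
print(W(0,-.032),W(0,.06),W(0,.1),W(0,.0145))
x,y=W(0,-.032)
plan([.4307,.1157,.007,.805],[(.4307,.1157,.115,.805,.04),(x,y,.095,1.495,0),(x,y,.057,1.495,0,2)])
E
```

```text
[0.52848485 0.0231319 ] [0.53549    0.11486481] [0.53853571 0.15474869] [0.53202549 0.0694969 ]
[[[0.000,0.000,-0.036],[0,0,0.000],0.040],[[0.000,0.000,-0.072],[0,0,0.000],0.040],[[0.000,0.000,-0.108],[0,0,0.000],0.040],[[0.000,0.027,-0.104],[0,0,-0.138],0.000],[[0.000,0.054,-0.100],[0,0,-0.276],0.000]]
[[[-0.007,0.026,0.004],[0,0,-0.138],0.000],[[-0.014,0.052,0.008],[0,0,-0.276],0.000],[[-0.021,0.078,0.012],[0,0,-0.414],0.000],[[-0.021,0.078,0.031],[0,0,-0.414],0.000],[[-0.021,0.078,0.050],[0,0,-0.414],0.000]]
```

>>> arm_command([
  [[0, 0, -0.036], [0, 0, 0], 0.04],
  [[0, 0, -0.072], [0, 0, 0], 0.04],
  [[0, 0, -0.108], [0, 0, 0], 0.04],
  [[0, 0.027, -0.104], [0, 0, -0.138], 0],
  [[0, 0.054, -0.1], [0, 0, -0.276], 0],
])

```text
time: 13.4
tool_pos: [0.4704, 0.0781, 0.108]
tool_rot: [3.137, -0.002, 1.088]
contact_force: [0.2, -0.3, 0.1]
opening: 0.0282
grip_force: 0.0
```

>>> arm_command([
  [[-0.007, 0.026, 0.004], [0, 0, -0.138], 0],
  [[-0.014, 0.052, 0.008], [0, 0, -0.276], 0],
  [[-0.021, 0.078, 0.012], [0, 0, -0.414], 0],
  [[-0.021, 0.078, 0.031], [0, 0, -0.414], 0],
  [[-0.021, 0.078, 0.05], [0, 0, -0.414], 0],
])

```text
time: 13.9
tool_pos: [0.5289, 0.0222, 0.056]
tool_rot: [3.139, -0.0, 1.494]
contact_force: [0.4, -0.1, -0.5]
opening: 0.0004
grip_force: 0.0
```

```bash
python3 - <<'E'
from h import *
b=shot('side');print(np.round(now(),4),proj('side',now()[:3]))
c=b[110:260,220:420];cv2.imwrite('pics/m3.png',cv2.resize(c,None,fx=4,fy=4,interpolation=cv2.INTER_CUBIC)[:,:,::-1])
E
```

```text
[0.5264 0.0227 0.0529 1.494 ] (np.float64(329.3325246036208), np.float64(212.65201344547648))
```

View pics/m3.png

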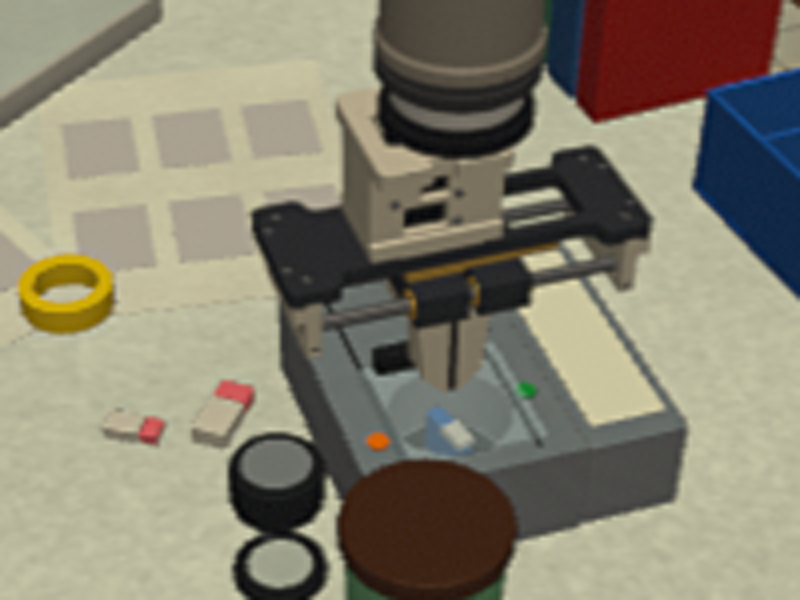

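The eraser now lies on the table at crop (222,412), and the fingertips at (447,388) are on the well side of the rib. I'll lower a little and push the cover towards console +y.

>>> arm_command([
  [[0, 0, 0.002], [0, 0, 0], 0],
  [[0, 0, 0.003], [0, 0, 0], 0],
  [[0, 0, 0.004], [0, 0, 0], 0],
  [[0, 0, 0.004], [0, 0, 0], 0],
  [[0, 0, 0.004], [0, 0, 0], 0],
])

```text
time: 14.45
tool_pos: [0.5282, 0.023, 0.0524]
tool_rot: [3.14, -0.0, 1.495]
contact_force: [0.7, -0.7, 0.3]
opening: 0.0006
grip_force: 0.0
```

>>> arm_command([
  [[0.006, 0, 0], [0, 0, 0], 0],
  [[0.012, 0, 0], [0, 0, 0], 0],
  [[0.02, 0, 0], [0, 0, 0], 0],
  [[0.03, 0, 0], [0, 0, 0], 0],
  [[0.04, 0, 0], [0, 0, 0], 0],
])

```text
time: 14.95
tool_pos: [0.5311, 0.0637, 0.0519]
tool_rot: [3.141, 0.0, 1.495]
contact_force: [1.0, -1.7, 0.3]
opening: 0.0002
grip_force: 0.8
```

>>> arm_command([
  [[0.01, 0, 0], [0, 0, 0], 0],
  [[0.02, 0, 0], [0, 0, 0], 0],
  [[0.03, 0, 0], [0, 0, 0], 0],
  [[0.04, 0, 0], [0, 0, 0], 0],
  [[0.046, 0, 0], [0, 0, 0], 0],
])

```text
time: 15.45
tool_pos: [0.5344, 0.1098, 0.0518]
tool_rot: [-3.142, -0.0, 1.495]
contact_force: [1.2, -1.1, 0.1]
opening: 0.0004
grip_force: 0.7
```

>>> arm_command([
  [[0.001, 0, 0], [0, 0, 0], 0],
  [[0.002, 0, 0], [0, 0, 0], 0],
  [[0.002, 0, 0], [0, 0, 0], 0],
  [[0.002, 0, 0], [0, 0, 0], 0],
  [[0.002, 0, 0], [0, 0, 0], 0],
])

```text
time: 15.95
tool_pos: [0.5345, 0.1105, 0.0518]
tool_rot: [-3.141, -0.0, 1.494]
contact_force: [0.1, -0.3, -0.4]
opening: 0.0004
grip_force: 0.0
```

>>> arm_command([
  [[0.001, 0, 0], [0, 0, 0], 0],
  [[0.002, 0, 0], [0, 0, 0], 0],
  [[0.003, 0, 0], [0, 0, 0], 0],
  [[0.004, 0, 0], [0, 0, 0], 0],
  [[0.004, 0, 0], [0, 0, 0], 0],
])

```text
time: 16.45
tool_pos: [0.5347, 0.1131, 0.0518]
tool_rot: [-3.141, 0.003, 1.495]
contact_force: [-0.6, -8.9, 0.7]
opening: 0.0003
grip_force: 4.1
```

The stop is felt at −8.9 N, so the cover is fully open. I'll back off, rise, and measure the fin and dot again.

>>> arm_command([
  [[-0.006, 0, 0], [0, 0, 0], 0],
  [[-0.006, 0, -0.03], [0, 0, 0], 0],
  [[0.01, 0, -0.06], [0, 0, 0], 0.02],
  [[0.02, 0, -0.07], [0, 0, 0], 0.02],
  [[0.02, 0, -0.07], [0, 0, 0], 0.02],
])

```text
time: 16.95
tool_pos: [0.5374, 0.136, 0.1232]
tool_rot: [3.138, -0.001, 1.496]
contact_force: [-0.4, 0.3, -0.2]
opening: 0.0182
grip_force: 0.0
```

```bash
python3 - <<'E'
from h import *
b=shot('top');print(np.round(now(),4),robot.observe()['opening'])
c=b[140:240,270:370];cv2.imwrite('pics/m4.png',cv2.resize(c,None,fx=6,fy=6,interpolation=cv2.INTER_CUBIC)[:,:,::-1])
E
```

```text
[0.5363 0.1352 0.1217 1.4962] 0.019101970667793282
```

View pics/m4.png

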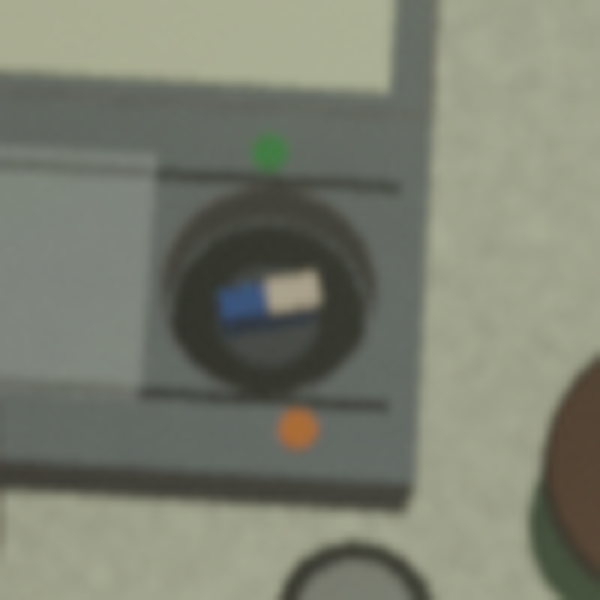

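The well is open. The fin runs from crop (220,303) blue to (320,289) white, the well rim is centred at about (270,287), and the orange dot is at (298,429).

```bash
python3 - <<'E'
from h import *
q=lambda a,b,z:ray('top',270+a/6,140+b/6,z)[:2]
b,w,o,r,g=q(220,303,.0505),q(320,289,.0505),q(298,429,.062),q(270,287,.06),q(270,151,.062)
print('fin c',(b+w)/2,'len',np.hypot(*(w-b)),'dir',np.arctan2(*(w-b)[::-1]),'rim',r,'well',W(0,-.04),'orange',o,'green',g)
c=((b+w)/2+r+W(0,-.04))/3
d=o-c;a=np.arctan2(*d[::-1]);print(c,np.hypot(*d),'dir',a)
x,y=c
yaw=np.arctan2(*(w-b)[::-1])+np.pi
print('yaw',yaw)
plan([.5363,.1352,.122,1.495],[(x,y,.115,yaw,.02),(x,y,.06,yaw,.02,3)])
E
```

```text
fin c [0.52924608 0.01527548] len 0.03248332026493946 dir -1.4459285190113542 rim [0.52984828 0.01531443] well [0.5278757  0.01515512] orange [0.48330148 0.00743986] green [0.57434012 0.01446397]
[0.52899002 0.01524835] 0.04635100367427304 dir -2.972321269867134
yaw 1.695664134578439
[[[-0.040,0.001,0.002],[0,0,-0.067],0.020],[[-0.080,0.001,0.005],[0,0,-0.134],0.020],[[-0.120,0.002,0.007],[0,0,-0.201],0.020],[[-0.120,0.002,0.025],[0,0,-0.201],0.020],[[-0.120,0.002,0.044],[0,0,-0.201],0.020]]
[[[0.000,0.000,0.018],[0,0,0.000],0.020],[[0.000,0.000,0.018],[0,0,0.000],0.020],[[0.000,0.000,0.018],[0,0,0.000],0.020],[[0.000,0.000,0.018],[0,0,0.000],0.020],[[0.000,0.000,0.018],[0,0,0.000],0.020]]
```

>>> arm_command([
  [[-0.04, 0.001, 0.002], [0, 0, -0.067], 0.02],
  [[-0.08, 0.001, 0.005], [0, 0, -0.134], 0.02],
  [[-0.12, 0.002, 0.007], [0, 0, -0.201], 0.02],
  [[-0.12, 0.002, 0.025], [0, 0, -0.201], 0.02],
  [[-0.12, 0.002, 0.044], [0, 0, -0.201], 0.02],
])

```text
time: 17.5
tool_pos: [0.5284, 0.013, 0.076]
tool_rot: [-3.14, -0.0, 1.693]
contact_force: [0.1, 1.0, -0.0]
opening: 0.02
grip_force: 0.0
```

>>> arm_command([
  [[0, 0, 0.009], [0, 0, 0], 0.02],
  [[0, 0, 0.018], [0, 0, 0], 0.02],
  [[0, 0, 0.018], [0, 0, 0], 0.02],
  [[0, 0, 0.018], [0, 0, 0], 0.02],
  [[0, 0, 0.018], [0, 0, 0], 0.02],
])

```text
time: 18.0
tool_pos: [0.5298, 0.015, 0.0604]
tool_rot: [3.14, 0.0, 1.696]
contact_force: [0.7, -0.8, -0.4]
opening: 0.0203
grip_force: 0.0
```

>>> arm_command([
  [[0, 0, 0.008], [0, 0, 0], 0.02],
  [[0, 0, 0.016], [0, 0, 0], 0.02],
  [[0, 0, 0.022], [0, 0, 0], 0.02],
  [[0, 0, 0.026], [0, 0, 0], 0.02],
  [[0, 0, 0.028], [0, 0, 0], 0.02],
])

```text
time: 18.5
tool_pos: [0.529, 0.0149, 0.0311]
tool_rot: [-3.141, -0.0, 1.696]
contact_force: [-0.3, 0.0, 0.8]
opening: 0.0198
grip_force: 0.0
```

>>> arm_command([
  [[0, 0, 0.002], [0, 0, 0], 0.02],
  [[0, 0, 0.004], [0, 0, 0], 0.02],
  [[0, 0, 0.006], [0, 0, 0], 0.02],
  [[0, 0, 0.008], [0, 0, 0], 0.02],
  [[0, 0, 0.008], [0, 0, 0], 0.02],
])

```text
time: 19.0
tool_pos: [0.5291, 0.0148, 0.0236]
tool_rot: [-3.141, -0.0, 1.696]
contact_force: [0.1, 0.4, -0.2]
opening: 0.0198
grip_force: 0.0
```

>>> arm_command([
  [[0, 0, 0.002], [0, 0, 0], 0.02],
  [[0, 0, 0.004], [0, 0, 0], 0.02],
  [[0, 0, 0.006], [0, 0, 0], 0.02],
  [[0, 0, 0.009], [0, 0, 0], 0.02],
  [[0, 0, 0.009], [0, 0, 0], 0.02],
])

```text
time: 19.5
tool_pos: [0.529, 0.0149, 0.0143]
tool_rot: [-3.141, -0.0, 1.696]
contact_force: [-0.1, -0.4, 0.7]
opening: 0.0199
grip_force: 0.0
```

Close on the fin.

>>> arm_command([
  [[0, 0, 0], [0, 0, 0], 0],
  [[0, 0, 0], [0, 0, 0], 0],
  [[0, 0, 0], [0, 0, 0], 0],
  [[0, 0, 0], [0, 0, 0], 0],
  [[0, 0, 0], [0, 0, 0], 0],
], squeeze=15)

```text
time: 20.0
tool_pos: [0.5301, 0.0148, 0.0149]
tool_rot: [3.14, 0.0, 1.696]
contact_force: [5.1, 0.4, -4.7]
opening: 0.0099
grip_force: 15.0
```

>>> arm_command([
  [[0, 0.001, 0], [0, 0, 0.1], 0],
  [[0, 0.001, 0], [0, 0, 0.2], 0],
  [[0, 0.001, 0], [0, 0, 0.3], 0],
  [[0, 0.001, 0], [0, 0, 0.4], 0],
  [[0, 0.001, 0], [0, 0, 0.5], 0],
])

```text
time: 20.5
tool_pos: [0.5295, 0.0149, 0.0149]
tool_rot: [-3.14, 0.001, 1.192]
contact_force: [0.9, 0.6, 0.6]
opening: 0.0098
grip_force: 15.0
```

>>> arm_command([
  [[0, 0, 0], [0, 0, 0.1], 0],
  [[0, 0, 0], [0, 0, 0.2], 0],
  [[0, 0, 0], [0, 0, 0.3], 0],
  [[0, 0, 0], [0, 0, 0.4], 0],
  [[0, 0, 0], [0, 0, 0.5], 0],
])

```text
time: 21.0
tool_pos: [0.529, 0.0152, 0.0149]
tool_rot: [-3.14, 0.002, 0.692]
contact_force: [-1.0, 2.5, 2.1]
opening: 0.0098
grip_force: 15.0
```

>>> arm_command([
  [[0, 0, 0], [0, 0, 0.1], 0],
  [[0, 0, 0], [0, 0, 0.2], 0],
  [[0, 0, 0], [0, 0, 0.3], 0],
  [[0, 0, 0], [0, 0, 0.4], 0],
  [[0, 0, 0], [0, 0, 0.5], 0],
])

```text
time: 21.5
tool_pos: [0.5287, 0.0158, 0.0149]
tool_rot: [-3.14, 0.003, 0.192]
contact_force: [-1.3, 3.1, 2.5]
opening: 0.0101
grip_force: 15.0
```

>>> arm_command([
  [[0, 0, 0], [0, 0, 0.026], 0],
  [[0, 0, 0], [0, 0, 0.026], 0],
  [[0, 0, 0], [0, 0, 0.026], 0],
  [[0, 0, 0], [0, 0, 0.026], 0],
  [[0, 0, 0], [0, 0, 0.026], 0],
])

```text
time: 22.0
tool_pos: [0.5288, 0.0158, 0.0149]
tool_rot: [-3.14, 0.003, 0.172]
contact_force: [-2.2, 4.5, 4.2]
opening: 0.0098
grip_force: 15.0
```

>>> arm_command([
  [[0, 0, 0], [0, 0, 0], 0.02],
  [[0, 0, 0], [0, 0, 0], 0.02],
  [[0, 0, 0], [0, 0, 0], 0.02],
  [[0, 0, -0.015], [0, 0, 0], 0.02],
  [[0, 0, -0.035], [0, 0, 0], 0.02],
])

```text
time: 22.5
tool_pos: [0.5294, 0.0148, 0.0493]
tool_rot: [-3.141, 0.003, 0.17]
contact_force: [1.1, 1.3, -0.5]
opening: 0.02
grip_force: 0.0
```

```bash
python3 - <<'E'
from h import *
x,y=W(0,.102)
plan([.5288,.0155,.05,.172],[(.5288,.0155,.12,.172,.02),(x,y,.12,1.495,0)])
E
```

```text
[[[0.000,0.000,-0.035],[0,0,0.000],0.020],[[0.000,0.000,-0.070],[0,0,0.000],0.020],[[0.003,-0.014,-0.070],[0,0,-0.132],0.000],[[0.007,-0.027,-0.070],[0,0,-0.265],0.000],[[0.010,-0.041,-0.070],[0,0,-0.397],0.000]]
[[[0.008,-0.011,-0.000],[0,0,-0.132],0.000],[[0.017,-0.023,-0.000],[0,0,-0.265],0.000],[[0.025,-0.034,-0.000],[0,0,-0.397],0.000],[[0.034,-0.045,-0.000],[0,0,-0.529],0.000],[[0.042,-0.057,-0.000],[0,0,-0.662],0.000]]
[[[0.014,-0.004,-0.000],[0,0,-0.132],0.000],[[0.027,-0.008,-0.000],[0,0,-0.265],0.000],[[0.027,-0.008,-0.000],[0,0,-0.265],0.000],[[0.027,-0.008,-0.000],[0,0,-0.265],0.000],[[0.027,-0.008,-0.000],[0,0,-0.265],0.000]]
```

>>> arm_command([
  [[0, 0, -0.035], [0, 0, 0], 0.02],
  [[0, 0, -0.07], [0, 0, 0], 0.02],
  [[0.003, -0.014, -0.07], [0, 0, -0.132], 0],
  [[0.007, -0.027, -0.07], [0, 0, -0.265], 0],
  [[0.01, -0.041, -0.07], [0, 0, -0.397], 0],
])

```text
time: 23.0
tool_pos: [0.5334, 0.0571, 0.1202]
tool_rot: [3.141, -0.001, 0.572]
contact_force: [-0.1, 0.6, 0.2]
opening: 0.002
grip_force: 0.0
```

>>> arm_command([
  [[0.008, -0.011, 0], [0, 0, -0.132], 0],
  [[0.017, -0.023, 0], [0, 0, -0.265], 0],
  [[0.025, -0.034, 0], [0, 0, -0.397], 0],
  [[0.034, -0.045, 0], [0, 0, -0.529], 0],
  [[0.042, -0.057, 0], [0, 0, -0.662], 0],
])

```text
time: 23.5
tool_pos: [0.5382, 0.128, 0.1198]
tool_rot: [3.141, 0.0, 1.234]
contact_force: [-0.5, 0.1, 0.0]
opening: 0.0002
grip_force: 0.0
```

>>> arm_command([
  [[0.014, -0.004, 0], [0, 0, -0.132], 0],
  [[0.027, -0.008, 0], [0, 0, -0.265], 0],
  [[0.027, -0.008, 0], [0, 0, -0.265], 0],
  [[0.027, -0.008, 0], [0, 0, -0.265], 0],
  [[0.027, -0.008, 0], [0, 0, -0.265], 0],
])

```text
time: 24.0
tool_pos: [0.5395, 0.1551, 0.1198]
tool_rot: [-3.141, 0.0, 1.491]
contact_force: [-1.0, 0.5, -0.1]
opening: 0.0003
grip_force: 0.0
```

```bash
python3 - <<'E'
from h import *
b=shot('top');print(np.round(now(),4),W(0,.102))
c=b[140:240,270:370];cv2.imwrite('pics/m5.png',cv2.resize(c,None,fx=6,fy=6,interpolation=cv2.INTER_CUBIC)[:,:,::-1])
E
```

```text
[0.5396 0.1551 0.1198 1.4912] [0.538688   0.15674288]
```

View pics/m5.png

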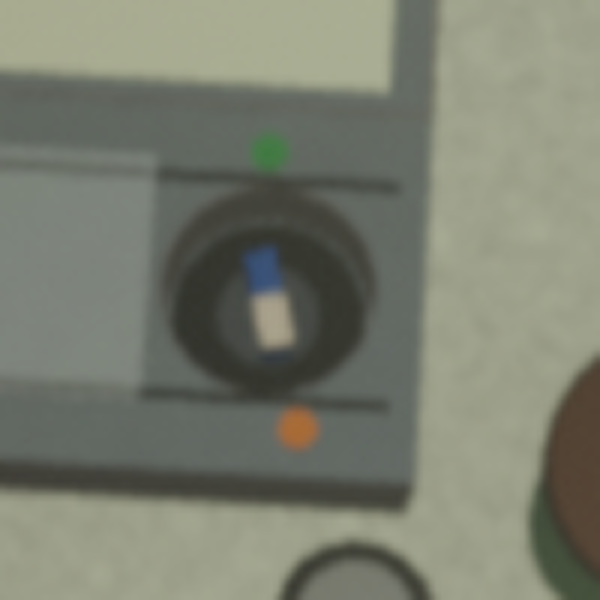

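The fin now runs from (261,250) to white at (280,347). Extended, it passes (296,429) against the orange dot at (298,429), so the knob is set. Now I lower behind the rib and push the cover shut.

>>> arm_command([
  [[0, 0, 0.02], [0, 0, 0], 0],
  [[0, 0, 0.04], [0, 0, 0], 0],
  [[0, 0, 0.055], [0, 0, 0], 0],
  [[0, 0, 0.066], [0, 0, 0], 0],
  [[0, 0, 0.066], [0, 0, 0], 0],
])

```text
time: 24.55
tool_pos: [0.5387, 0.1552, 0.0525]
tool_rot: [-3.139, 0.001, 1.492]
contact_force: [0.0, -0.3, -0.0]
opening: 0.0007
grip_force: 0.0
```

>>> arm_command([
  [[-0.006, 0, 0], [0, 0, 0], 0],
  [[-0.012, 0, 0], [0, 0, 0], 0],
  [[-0.018, 0, 0], [0, 0, 0], 0],
  [[-0.024, 0, 0], [0, 0, 0], 0],
  [[-0.03, 0, 0], [0, 0, 0], 0],
])

```text
time: 25.05
tool_pos: [0.5376, 0.1254, 0.0544]
tool_rot: [3.14, -0.0, 1.494]
contact_force: [0.4, 1.1, -0.3]
opening: 0.0006
grip_force: 0.7
```

>>> arm_command([
  [[-0.011, 0, 0], [0, 0, 0], 0],
  [[-0.022, 0, 0], [0, 0, 0], 0],
  [[-0.033, 0, 0], [0, 0, 0], 0],
  [[-0.044, 0, 0], [0, 0, 0], 0],
  [[-0.052, 0, 0], [0, 0, 0], 0],
])

```text
time: 25.55
tool_pos: [0.5331, 0.0728, 0.0538]
tool_rot: [-3.141, 0.0, 1.493]
contact_force: [0.3, 1.2, 0.9]
opening: 0.0002
grip_force: 0.8
```

>>> arm_command([
  [[-0.001, 0, 0], [0, 0, 0], 0],
  [[-0.002, 0, 0], [0, 0, 0], 0],
  [[-0.003, 0, 0], [0, 0, 0], 0],
  [[-0.004, 0, 0], [0, 0, 0], 0],
  [[-0.004, 0, 0], [0, 0, 0], 0],
])

```text
time: 26.05
tool_pos: [0.5327, 0.0703, 0.0537]
tool_rot: [-3.141, -0.0, 1.494]
contact_force: [-0.6, 0.4, -1.1]
opening: 0.0001
grip_force: 0.4
```

>>> arm_command([
  [[-0.001, 0, 0], [0, 0, 0], 0],
  [[-0.002, 0, 0], [0, 0, 0], 0],
  [[-0.003, 0, 0], [0, 0, 0], 0],
  [[-0.003, 0, 0], [0, 0, 0], 0],
  [[-0.003, 0, 0], [0, 0, 0], 0],
])

```text
time: 26.55
tool_pos: [0.5327, 0.0669, 0.0538]
tool_rot: [3.141, 0.0, 1.494]
contact_force: [-0.6, 0.3, -0.5]
opening: 0.0002
grip_force: 0.3
```

>>> arm_command([
  [[-0.001, 0, 0], [0, 0, 0], 0],
  [[-0.002, 0, 0], [0, 0, 0], 0],
  [[-0.003, 0, 0], [0, 0, 0], 0],
  [[-0.003, 0, 0], [0, 0, 0], 0],
  [[-0.003, 0, 0], [0, 0, 0], 0],
])

```text
time: 27.05
tool_pos: [0.5327, 0.0666, 0.054]
tool_rot: [3.141, -0.004, 1.493]
contact_force: [1.2, 13.9, -0.7]
opening: 0.0004
grip_force: 6.5
```

The shut stop is felt at 13.9 N. I'll back off, rise and clear away for a final check.

>>> arm_command([
  [[0.008, 0, 0], [0, 0, 0], 0],
  [[0.012, 0, 0], [0, 0, 0], 0],
  [[0.012, 0, -0.04], [0, 0, 0], 0],
  [[0.03, 0, -0.08], [0, 0, 0], 0],
  [[0.07, 0, -0.1], [0, 0, 0], 0],
])

```text
time: 27.55
tool_pos: [0.5397, 0.1323, 0.1574]
tool_rot: [3.136, 0.001, 1.49]
contact_force: [0.4, 0.1, -0.6]
opening: 0.0007
grip_force: 0.0
```

>>> arm_command([
  [[0.04, 0, 0], [0, 0, 0], 0],
  [[0.08, 0, 0], [0, 0, 0], 0],
  [[0.1, 0, 0], [0, 0, 0], 0],
  [[0.1, 0, 0], [0, 0, 0], 0],
  [[0.1, 0, 0], [0, 0, 0], 0],
])

```text
time: 28.05
tool_pos: [0.5454, 0.2333, 0.1536]
tool_rot: [-3.141, 0.001, 1.495]
contact_force: [-0.6, 0.7, 0.1]
opening: 0.0004
grip_force: 0.0
```

```bash
python3 - <<'E'
from h import *
a=shot('top')[115:285,210:410];b=shot('side')[130:300,220:420];print(robot.observe()['contact_force'])
f=lambda i:cv2.resize(i,(400,340),interpolation=cv2.INTER_CUBIC)
cv2.imwrite('pics/m6.png',np.hstack([f(a),f(b)])[:,:,::-1])
E
```

```text
[-0.23034351 -0.3885064   0.28996075]
```

View pics/m6.png

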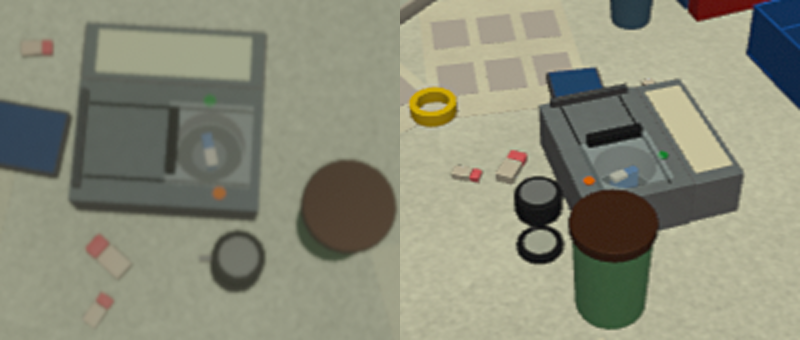

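The cover is shut, with the rib at (172,140) as at the start. The fin's white end at (211,157) points to the orange dot at (219,193), the eraser lies on the table at (108,256), and the other things have not moved.

```bash
python3 -c "
from cell import robot
print(robot.hand_in())"
```

```text
the job is handed in; nothing more can be done
None
```

I handed the job in at about 28 s, no verdict returned: in the last picture the eraser is on the table, the knob's white end points at the orange dot, the cover is shut, and the magnifier, jar, tin and tape are where they stood.

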